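# Seat the line laser on its three-ball dock

### The job

Lift the line laser and set it on its dock with its lens over the end that has the single ball, then, holding it level, press it down gently until the sprung jaws on both sides have snapped over the plate's edges and pulled it fully home, level on the three balls, and let go. Push no harder than a firm finger would, do not drop or tip the laser, and leave the other things alone.

Things in the scene. Friction and masses are not known exactly. Their poses are not given: they have to be found in the camera images.
- laser_centre (a point): Middle of the line laser's black grip block (72 x 40 x 52 mm high): 26 mm below its flat top, 26 mm above the top of the aluminium plate (124 x 102 x 9 mm) it is fixed on, 49 mm above the underside of the groove blocks it stands on. x points from the lens to the back, y across the 40 mm width (grip there), z up. 0.2 to 0.4 kg in all.
- laser_nose (a point): Middle of the plate's edge at the lens end, 60 mm from laser_centre along the laser's -x and 30.5 mm below it.
- dock_foot (a point): Centre of the upper face of the dock's grey foot (120 x 150 x 10 mm), 10 mm above the worktop. The seated laser's centre is straight above it, axes parallel and the same way round. A levelling screw, set differently each time and not measured, carries the balls and jaws: the seated laser_centre stands 70 to 97 mm above this point (block top 96 to 123 mm). Never tilted.
- dock_nose (a point): Point on the foot's upper face 60 mm from dock_foot along the dock's -x, at the end with the single ball; the laser's lens end belongs above it.
- jaw_left (a joint): Outward travel of the jaw on the dock's +y side, m: 0 at its stop, about 0.003 as the plate's edge passes its noses, about 0.002 snapped over the seated plate. Spring 6 N at 0, plus 0.8 N per mm. Going down, the laser meets the noses 11 mm above its seat; a push of 5 to 14 N carries it on, fading to 0 as the jaws snap over 4 to 5 mm above the seat; then they pull with some 5 N; the seat is hard.
- jaw_right (a joint): The same for the jaw on the dock's -y side.
- laser: The whole laser; origin at the centre of its underside. Under the plate are three V-grooves radial from the centre, 14 mm deep, 23 mm wide at the mouth: one at the lens end, x = -44 mm, y = 0, two at x = 22, y = +-36 mm. Along each y side of the plate runs a round steel edge 8 mm thick, its middle 54 mm from the centre, 18.5 mm above the origin.
- dock: The whole dock, fixed; origin at its underside. Three steel balls 14 mm across (x = -44, y = 0; x = 22, y = +-36 mm); sprung jaws with steel noses on the +y and -y sides, 180 mm wide in all; black housings rise 56 to 83 mm above the worktop. Let go before both jaws are past, the laser slips askew; let go between there and the seat, it may hang a little askew. The seat centres it from 2 mm off.
- thread_spool: Bystander: cream thread spool, 28 mm across, 36 mm high, upright; origin at its underside.
- tape_ring: Bystander: roll of tape, 98 mm across, 25 mm high, lying flat; origin at its underside.
- dropper_bottle: Bystander: small brown dropper bottle, 33 mm across, 102 mm high, upright; origin at its underside.
There are look-alikes about, which are no part of the job. What is shaped like the laser but green is not meant.

How it is judged:
By the outcome, as a careful person would: the job done as asked, in the order asked, and still so for the second after the job is handed in, with the robot touching nothing.
It also fails if it takes over 54 s, if anything falls off the work surface, if the arm or the gripper's body presses on something with over 40 N, if the wrist force passes 120 N, or if a joint passes its speed limit or range.

### The arm

A 7-joint arm with a two-finger parallel gripper is mounted at the origin on a cart in front of the work surface, level with it; the furniture and walls round the work are solid. World frame = base frame: x ahead of the robot, y to its left, z up, the work surface at z = 0. Lengths are in mm, angles in rad, forces in N, time in s.
With the tool pointing down it reaches from about 400 to 875 mm from the base axis. Payload 19.3 kg.
Tool frame: the origin (TCP) lies midway between the tips of the shut fingers; the grasp point (between the pads) lies 19 mm behind it; z points along the fingers, y is the line along which they close (so a half turn about z gives the same grasp; the last joint's range is limited). The gripper opens to 85 mm and grips with 20 to 120 N. Pads are 22 mm wide; open, the fingers measure 114 mm over their backs; the gripper's body (76 mm by 85 mm) begins 54 mm behind the grasp point. The pads swing forward as they close: fully open they stand 13 mm farther back than shut.
Start: joints at [1.097, 0.521, -0.036, 1.599, 0.021, 1.021, -0.113], TCP at [245.544, -574.737, 231.291] pointing down, gripper open.
Joint ranges: [-2.91, 2.91], [-0.3, 2.13], [-1.5, 1.42], [0.17, 2.43], [-1.26, 4.41], [0.16, 1.93], [-2.52, 2.52]. Speed limits (rad/s): [1.89, 1.89, 2.39, 2.39, 3.01, 3.01, 3.01].

### API

Orientations are given as a unit quaternion [x, y, z, w].
In Python, from station import robot, vision, order gives the robot as it stands.
- The arm moves only by the shell command python3 -m inch 'ROWS' [FORCE]. ROWS is JSON, a list of rows, each a list of 7 numbers: the shift along the tool's x, y, z each as a share of 30 mm, from -1 to 1, then the turn, a rotation vector about the tool's x, y, z each as a share of 0.08 rad, from -1 to 1, then the finger opening in mm, from 0 to 85.4. In form: [[dx, dy, dz, ax, ay, az, gripper], ...]. A call has 1 to 12 rows; each row shifts and turns the commanded pose from where the row before left it, along the tool's axes as they then stand; what a row does not reach is not made up. A row lasts 1/10 s, in which the tool goes at most 50 mm and 8.59 degrees, less where a joint would pass 70% of its speed; a pose out of reach is approached as far as the arm can. A call with a number of a shift or a turn outside -1 to 1 is refused whole. A call with a gripper value outside its range is refused whole. The fingers move at their own pace and stop on an object; FORCE is the grip in N (left out, the last holds). Time passes only in rows, so rows that do not move let the fingers close. It gives the time, the measured TCP pose, the force, the opening and the grip force at its end, in the units of the state.
- robot.get_obs(): the state, without advancing time (a new reading comes with each control period).
- vision.get_image(name): name is "scene" or "top" or "wrist"; returns the picture (384x512x3 uint8, red, green, blue); there is no depth.
- vision.get_calibration(name): a dict with "fx", "fy", "cx", "cy" (pixels), "world_to_cam" (4x4, takes a point from world to camera coordinates); the wrist camera has in their place "hand_eye" (4x4, takes a point from camera to tool coordinates, whose origin is the TCP and whose axes are the flange's). Camera axes: x right, y down, z forward; pixel columns grow to the right and rows downward; lengths in mm; the calibration is good to about 2 mm. The wrist camera is an equidistant fisheye: a pixel r from the principal point sees the ray r / f radians off the axis. A picture is of the moment at which its call begins: read the wrist's pose just before it. get_calibration takes no time and is no camera call.
- order.finish_job(): hands the job in; it is judged then, once.
The state is a dict: "t": time; "joint_pos": joint angles; "joint_vel": joint speeds; "tau": joint torques, N m; "position": TCP position; "eef_rot": TCP orientation; "wrist_force": force on the tool from outside, world axes, zero at the start; "moment": the same for the moment, N m; "opening": finger opening in mm; "finger_force": force on a finger pad.
Only numpy, scipy, OpenCV 4.12 (cv2) and the standard library are available. Lean on these libraries where they do the work, as an engineer would, in place of code of your own. Each camera call takes 0.05 s, during which the arm holds its last target. There are 200 camera calls.

## Working session

There is one attempt and no reset: what is moved stays moved. The work goes in short steps, Python scripts to look and compute and a shell command to move; the robot and the scene stay as the last step left them, time stands still between calls to the robot, and variables do not carry over. Pictures are saved under pics/ and viewed, at most 10 in all, crops included, and the job is handed in when it is done.

```bash
mkdir -p pics; ls; python3 - <<'E'
from station import robot, vision
import cv2,numpy as np
o=robot.get_obs();print(o)
for n in("scene","top"):
    im=vision.get_image(n);cv2.imwrite(f"pics/{n}0.png",im[:,:,::-1])
    c=vision.get_calibration(n);print(n,c)
print(vision.get_calibration("wrist"))
a=cv2.imread("pics/top0.png");cv2.imwrite("pics/top0b.png",cv2.resize(a,(800,600),interpolation=cv2.INTER_CUBIC))
E
```

```text
pics
{'t': 0.0, 'joint_pos': array([ 1.09682189,  0.5220511 , -0.03630018,  1.59997558,  0.02117516,
        1.02112107, -0.11276435]), 'joint_vel': array([ 0.00049914,  0.00099513,  0.00052849, -0.00071048, -0.00139331,
       -0.00116512, -0.00048628]), 'tau': array([ 3.17082944e-03, -9.27114415e+01,  1.98156394e+00, -3.69931233e+01,
        1.80229062e-02,  8.19846347e-03,  6.10249140e-05]), 'position': array([ 245.38439458, -574.45172581,  230.71453541]), 'eef_rot': array([ 9.79690887e-01,  2.00512901e-01, -1.54459795e-04, -5.64770493e-04]), 'wrist_force': array([-0.1467936 ,  0.32895081, -0.78936955]), 'moment': array([ 0.01996432, -0.03619347, -0.06107536]), 'finger_force': 0.0, 'opening': 84.88270187284154}
scene {'fx': 486.6468785659047, 'fy': 486.6468785659047, 'cx': 249.54851393659555, 'cy': 193.5372167166729, 'world_to_cam': array([[-7.95295254e-01, -6.05955657e-01, -1.79777635e-02,
         4.76755807e+02],
       [-4.16401703e-01,  5.67584494e-01, -7.10251691e-01,
         2.97530764e+02],
       [ 4.40584930e-01, -5.57373828e-01, -7.03718221e-01,
         1.06632918e+03
[... 312 characters left out ...]
931444e-01, -3.25007463e-03, -1.89209083e-01,
         5.76076460e+02],
       [ 1.89218193e-01, -3.09566482e-02, -9.81446973e-01,
         9.88309450e+02],
       [ 0.00000000e+00,  0.00000000e+00,  0.00000000e+00,
         1.00000000e+00]])}
{'fx': 297.3186396354542, 'fy': 297.3186396354542, 'cx': 255.18789135941958, 'cy': 193.67156054554522, 'hand_eye': array([[ 8.23313091e-04, -9.63610554e-01, -2.67308851e-01,
         6.88261714e+01],
       [ 9.99999429e-01,  6.11365992e-04,  8.76117263e-04,
        -6.05296186e-01],
       [-6.80812301e-04, -2.67309420e-01,  9.63610508e-01,
        -1.43347527e+02],
       [ 0.00000000e+00,  0.00000000e+00,  0.00000000e+00,
         1.00000000e+00]])}
```

View pics/top0b.png

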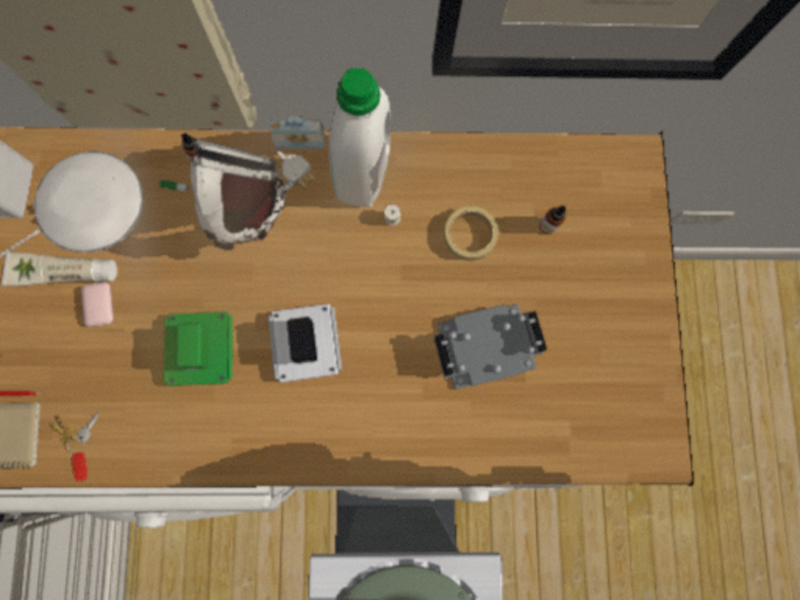

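View pics/scene0.png

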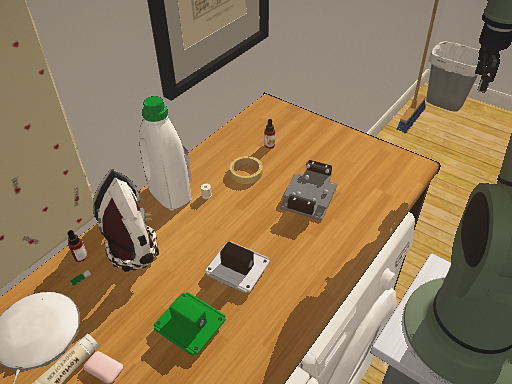

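Candidates for the laser (800x600 top view): a white/black one at (302,341) and a green one at (198,348). The green one is excluded by the description, so I choose the former. The dock is at (491,345), with jaws at (445,355) and (535,330). Next is a close crop of both.

```bash
python3 - <<'E'
import cv2,numpy as np
a=cv2.imread("pics/top0.png");s=cv2.imread("pics/scene0.png")
r=lambda im,x,y,w,h:cv2.resize(im[y:y+h,x:x+w],(400,300),interpolation=cv2.INTER_CUBIC)
cv2.imwrite("pics/crop1.png",np.vstack([np.hstack([r(a,155,180,80,60),r(a,274,188,80,60)]),np.hstack([r(s,196,234,80,60),r(s,270,155,80,60)])]))
E
```

```text
(no output)
```

View pics/crop1.png

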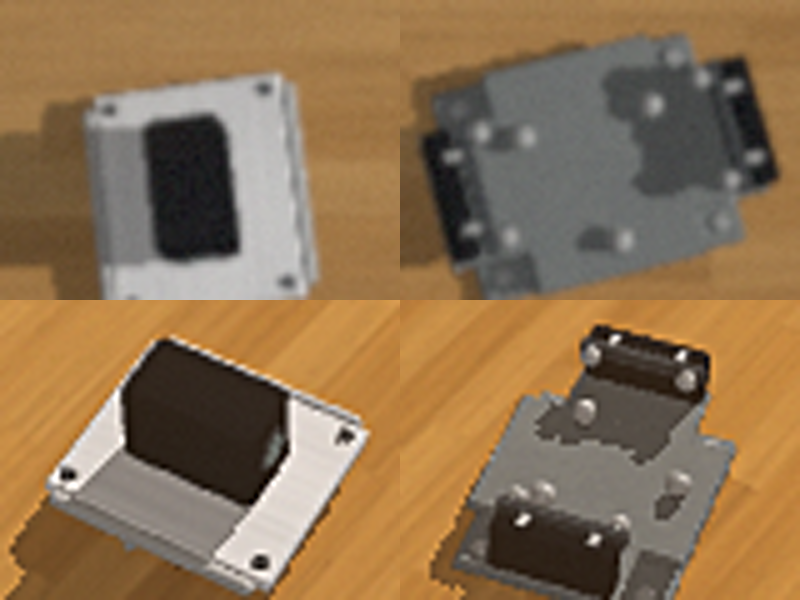

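Top-left and bottom-left: the laser's lens face points toward the robot (-x world), so laser x is about world +x. The dock's single ball is at (625,240) and the pair at (527,137) and (655,104), so its nose is also on the robot side with yaw about +0.27. I'll get coarse positions next.

```bash
cat > h.py <<'E'
from station import robot, vision
import numpy as np, cv2
from scipy.spatial.transform import Rotation as R
def ray(name,uv,c=None,obs=None):
    c=c or vision.get_calibration(name); u=np.array(uv,float)
    x=(u[0]-c["cx"])/c["fx"]; y=(u[1]-c["cy"])/c["fy"]
    if name!="wrist":
        W=c["world_to_cam"]; Rm,t=W[:3,:3],W[:3,3]
        return -Rm.T@t, Rm.T@np.array([x,y,1.])
    r=np.hypot(x,y); d=np.array([x/r*np.sin(r),y/r*np.sin(r),np.cos(r)]) if r>0 else np.array([0,0,1.])
    Rt=R.from_quat(obs["eef_rot"]).as_matrix(); H=c["hand_eye"]
    return Rt@H[:3,3]+obs["position"], Rt@H[:3,:3]@d
def onz(name,uv,z,obs=None):
    o,d=ray(name,uv,obs=obs); return o+d*(z-o[2])/d[2]
def two(a,b):
    (o1,d1),(o2,d2)=a,b
    s=np.linalg.lstsq(np.c_[d1,-d2],o2-o1,rcond=None)[0]
    p,q=o1+d1*s[0],o2+d2*s[1]; return (p+q)/2,np.linalg.norm(p-q)
def wpix(P,obs):
    c=vision.get_calibration("wrist");H=c["hand_eye"]
    p=R.from_quat(obs["eef_rot"]).inv().apply(np.array(P)-obs["position"])
    q=H[:3,:3].T@(p-H[:3,3]); th=np.arctan2(np.hypot(q[0],q[1]),q[2]);n=np.hypot(q[0],q[1])
    return c["cx"]+c["fx"]*th*q[0]/n, c["cy"]+c["fy"]*th*q[1]/n
def yaw(obs):
    x=R.from_quat(obs["eef_rot"]).as_matrix(); return np.arctan2(x[1,0],x[0,0])
def plan(P,yw,obs):
    "shift in tool axes (mm) and turn about tool z (rad) to reach P with tool x at yaw yw"
    Rt=R.from_quat(obs["eef_rot"]); return np.round(Rt.inv().apply(np.array(P)-obs["position"]),1), round(-(yw-yaw(obs)),3), np.round((R.from_euler('z',yw)*R.from_quat([1,0,0,0])).inv().__mul__(Rt).as_rotvec(),4)
E
python3 - <<'E'
from h import *
f=lambda X,Y,ox,oy:(ox+X/5-.5,oy+Y/5-.5)
for p in[(88,97),(283,75),(317,283)]:print("plate",onz("top",f(*p,155,180),23).round())
print("block",onz("top",f(188,185,155,180),75).round())
b=[onz("top",f(x-400,y,274,188),45).round() for x,y in[(527,137),(655,104),(625,240)]];print(b)
print("foot corners",[onz("top",f(x-400,y,274,188),10).round() for x,y in[(690,35),(745,240),(490,297),(432,95)]])
a=(197+0,0)
sc=lambda X,Y:(270+(X-400)/5-.5,155+(Y-300)/5-.5)
for t,s in zip([(527,137),(655,104),(625,240)],[(543,490),(583,411),(678,482)]):
    print(two(ray("top",f(t[0]-400,t[1],274,188)),ray("scene",sc(*s))))
E
```

```text
plate [557. 237.  23.]
plate [569. 132.  23.]
plate [456. 111.  23.]
block [502. 175.  75.]
[array([ 511., -105.,   45.]), array([ 528., -174.,   45.]), array([ 456., -155.,   45.])]
foot corners [array([ 572., -202.,   10.]), array([ 458., -228.,   10.]), array([428., -87.,  10.]), array([538., -57.,  10.])]
(array([ 511.92594938, -105.23512496,   38.52186043]), np.float64(1.3356944153641241))
(array([ 530.74323039, -175.76199149,   34.07372018]), np.float64(1.7320701465836381))
(array([ 457.29719093, -156.76538606,   35.55341589]), np.float64(1.8201452240043283))
```

```bash
python3 -m inch '[[0,0,-0.2,0,0,0.92,85],[0,0,-0.2,0,0,0.92,85],[0,0,-0.2,0,0,0.92,85],[0,0,0,0,0,0.92,85],[0.47,-0.9,0,0,0,0,85],[0.47,-0.9,0,0,0,0,85],[0.47,-0.9,0,0,0,0,85],[0.47,-0.9,0,0,0,0,85],[0.47,-0.9,0,0,0,0,85],[0.47,-0.9,0,0,0,0,85],[0.47,-0.9,0,0,0,0,85],[0.47,-0.9,0,0,0,0,85]]'
python3 - <<'E'
from h import *
o=robot.get_obs();print(plan([500,175,240],0.11,o))
E
```

```text
t: 1.3
position: [334.3, -346.4, 249.2]
eef_rot: [0.999, 0.055, -0.0, -0.0]
wrist_force: [0.7, -0.4, -0.2]
opening: 84.8
finger_force: 0.0
(array([ 221.7, -500.2,    9.2]), np.float64(-0.001), array([ 0.0002, -0.0003,  0.0007]))
```

```bash
python3 -m inch '[[0.84,-0.88,0,0,0,0,85],[0.84,-0.88,0,0,0,0,85],[0.84,-0.88,0,0,0,0,85],[0.84,-0.88,0,0,0,0,85],[0.84,-0.88,0,0,0,0,85],[0.84,-0.88,0,0,0,0,85],[0.84,-0.88,0,0,0,0,85],[0,0,0,0,0,0,85],[0,0,0,0,0,0,85]]'
python3 - <<'E'
from h import *
import pickle
o=robot.get_obs();im=vision.get_image("wrist");pickle.dump((o,im),open("dock.pkl","wb"))
cv2.imwrite("pics/dockw.png",cv2.resize(im[:,:,::-1],(800,600),interpolation=cv2.INTER_CUBIC))
print(o["position"],yaw(o),plan([500,175,240],0.11,o)[0])
E
```

```text
t: 2.2
position: [489.2, -144.3, 248.9]
eef_rot: [0.998, 0.055, -0.0, -0.0]
wrist_force: [0.1, 0.1, -0.4]
opening: 84.9
finger_force: 0.0
[ 489.23892051 -144.26334618  248.92243093] 0.11084251802389383 [  46.  -316.1    9. ]
```

View pics/dockw.png

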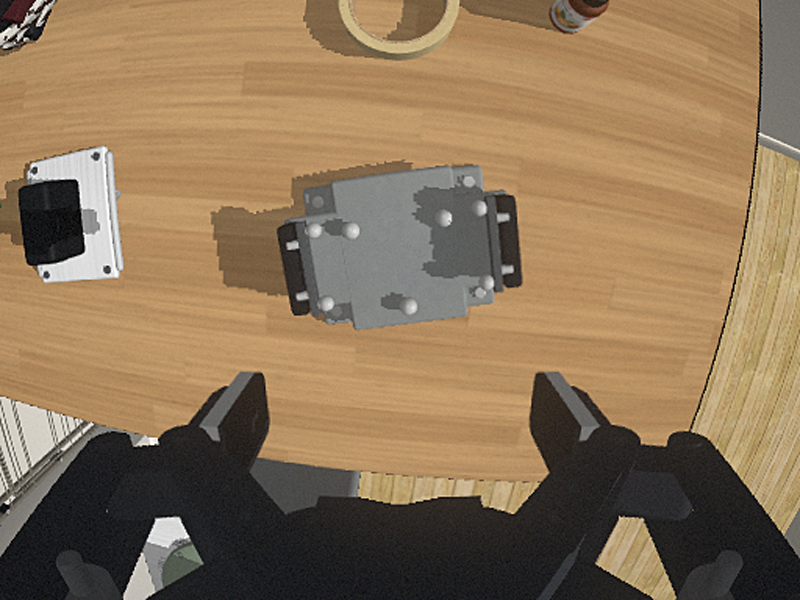

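The wrist view shows the dock balls at (351,231), (444,218) and the single one at (408,306). The jaws are on the left and right, and the laser is at (55,220).

```bash
cat > dock.py <<'E'
from h import *
import pickle
from scipy.optimize import least_squares
o,im=pickle.load(open("dock.pkl","rb"))
def blob(im,u,v,r=6):  # bright ball centroid near the pixel
    u,v=int(round(u)),int(round(v));g=cv2.cvtColor(im,cv2.COLOR_RGB2GRAY)[v-r:v+r+1,u-r:u+r+1].astype(float)
    m=(g>np.percentile(g,50)+25);n,l,s,c=cv2.connectedComponentsWithStats(m.astype(np.uint8))
    k=min(range(1,n),key=lambda i:np.hypot(*(c[i]-r))+ (99 if s[i,4]<6 else 0));return c[k]+[u-r,v-r],s[k,4]
w=[(351,231),(444,218),(408,306)]
W=[blob(im,x*.64,y*.64) for x,y in w];print(W)
t=[(527,137),(655,104),(625,240)];s=[(543,490),(583,411),(678,482)]
T=[(274+(x-400)/5-.5,188+y/5-.5) for x,y in t];S=[(270+(x-400)/5-.5,155+(y-300)/5-.5) for x,y in s]
rays=[[ray("wrist",p[0],obs=o) for p in W],[ray("top",p) for p in T],[ray("scene",p) for p in S]]
B=np.array([[22,36],[22,-36],[-44,0]])
def model(p):
    c,sn=np.cos(p[2]),np.sin(p[2]);return np.c_[B@np.array([[c,sn],[-sn,c]])+p[:2],np.full(3,p[3])]
def res(p,use):
    out=[]
    for v in use:
        for (q,d),b in zip(rays[v],model(p)):
            d=d/np.linalg.norm(d);out.append(np.cross(b-q,d))
    return np.ravel(out)
for use in([0],[1],[2],[0,1],[0,2],[0,1,2]):
    r=least_squares(res,[499,-143,.24,36],args=(use,));print(use,r.x.round(3),np.sqrt(2*r.cost/len(r.fun)).round(2))
E
python3 dock.py
```

```text
[(array([225.71666667, 147.45      ]), np.int32(60)), (array([284.89473684, 139.45614035]), np.int32(57)), (array([263.        , 196.24489796]), np.int32(49))]
[0] [ 5.00061e+02 -1.45662e+02  2.53000e-01  3.75780e+01] 0.2
[1] [ 4.98899e+02 -1.45689e+02  2.50000e-01  3.91750e+01] 0.06
[2] [ 5.07706e+02 -1.58379e+02  2.47000e-01  2.20800e+01] 0.52
[0, 1] [ 4.99530e+02 -1.45986e+02  2.51000e-01  3.59000e+01] 0.28
[0, 2] [ 5.00223e+02 -1.45455e+02  2.50000e-01  3.64580e+01] 0.52
[0, 1, 2] [ 4.99903e+02 -1.45748e+02  2.50000e-01  3.62760e+01] 0.54
```

```bash
python3 -m inch '[[0.38,-0.96,0,0,0,0,85],[0.38,-0.96,0,0,0,0,85],[0.38,-0.96,0,0,0,0,85],[0.38,-0.96,0,0,0,0,85],[0.38,-0.96,0,0,0,0,85],[0.38,-0.96,0,0,0,0,85],[0.38,-0.96,0,0,0,0,85],[0.38,-0.96,0,0,0,0,85],[0,-0.96,0,0,0,0,85],[0,-0.96,0,0,0,0,85],[0,-0.9,0,0,0,0,85],[0,0,0,0,0,0,85]]'
python3 - <<'E'
from h import *
import pickle
o=robot.get_obs();im=vision.get_image("wrist");pickle.dump((o,im),open("laser.pkl","wb"))
cv2.imwrite("pics/laserw.png",cv2.resize(im[:,:,::-1],(800,600),interpolation=cv2.INTER_CUBIC))
print(o["position"],yaw(o))
E
```

```text
t: 3.45
position: [544.8, 180.8, 249.2]
eef_rot: [0.998, 0.056, -0.0, -0.001]
wrist_force: [-0.0, -0.8, -0.2]
opening: 85.0
finger_force: 0.0
[544.82878733 180.76818098 249.24925596] 0.11214386383957531
```

View pics/laserw.png

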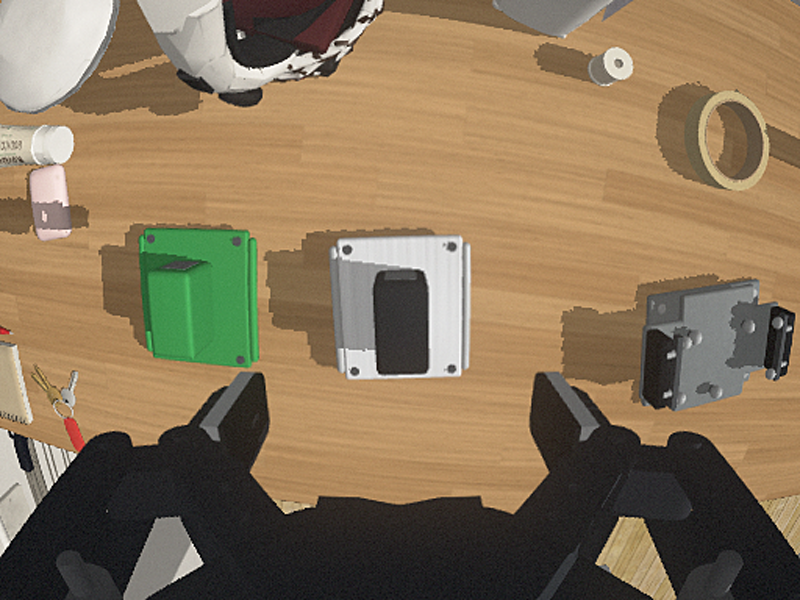

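The laser is at centre with plate screw heads at (346,250), (452,246), (354,371), (452,369) and block top spanning roughly (373-428, 283-374). The green look-alike is at left (200,300).

```bash
cat > las.py <<'E'
from h import *
import pickle
o,im=pickle.load(open("laser.pkl","rb"))
g=cv2.cvtColor(im,cv2.COLOR_RGB2GRAY)
P=[]
for x,y in[(346,250),(452,246),(354,371),(452,369)]:
    u,v=int(x*.64),int(y*.64);r=4;w=g[v-r:v+r+1,u-r:u+r+1].astype(float);k=np.clip(np.percentile(w,60)-25-w,0,None)
    yy,xx=np.mgrid[-r:r+1,-r:r+1];p=(u+(k*xx).sum()/k.sum(),v+(k*yy).sum()/k.sum());P.append(onz("wrist",p,23,o)[:2])
P=np.array(P);print(P.round(1))
f=(P[0]+P[1]-P[2]-P[3])/2;l=(P[0]+P[2]-P[1]-P[3])/2
print("centre",P.mean(0),"yaw",np.arctan2(f[1],f[0]),np.arctan2(-l[0],l[1]),np.linalg.norm(f),np.linalg.norm(l))
# block: dark mask, extents in top plane z=75
m=(g<70).astype(np.uint8);n,L,s,c=cv2.connectedComponentsWithStats(m);k=L[int(330*.64),int(400*.64)];ys,xs=np.nonzero(L==k);print(s[k])
Q=np.array([onz("wrist",(a,b),75,o)[:2] for a,b in zip(xs,ys)]).astype(np.float32);print("block",cv2.minAreaRect(Q))
E
python3 las.py
```

```text
[[550.7 224.9]
 [562.8 141.2]
 [445.6 209.7]
 [457.5 126.1]]
centre [504.14393978 175.48299547] yaw 0.14316459611075186 0.1423689246293168 106.33134069055373 84.44630880599559
[ 239  173   35   67 2083]
block ((509.85235595703125, 176.55064392089844), (77.88381958007812, 37.95037841796875), 7.524986743927002)
```

```bash
python3 -m inch '[[0,0,0,0,0,-0.39,85],[-0.5,0,0.5,0,0,0,85],[-0.5,0,0.5,0,0,0,85],[-0.44,0,0.5,0,0,0,85],[0,0,0.5,0,0,0,85],[0,0,0,0,0,0,85],[0,0,0,0,0,0,85]]'
python3 - <<'E'
from h import *
import pickle
o=robot.get_obs();im=vision.get_image("wrist");pickle.dump((o,im),open("laser2.pkl","wb"))
a=cv2.resize(im[:,:,::-1],(800,600),interpolation=cv2.INTER_CUBIC);cv2.imwrite("pics/laserw2.png",a)
print(o["position"],yaw(o),R.from_quat(o["eef_rot"]).as_matrix().round(4))
for P in[(502,175.2,75),(504.1,175.5,23)]:print(np.array(wpix(P,o))/.64)
E
```

```text
t: 4.2
position: [503.3, 171.2, 189.7]
eef_rot: [0.998, 0.07, 0.0, 0.0]
wrist_force: [-0.3, -0.0, -0.7]
opening: 85.2
finger_force: 0.0
[503.26753398 171.24834543 189.68535669] 0.1397712674860246 [[ 9.902e-01  1.393e-01  1.000e-04]
 [ 1.393e-01 -9.902e-01 -2.000e-04]
 [ 1.000e-04  2.000e-04 -1.000e+00]]
[392.72298073 298.93868339]
[393.59287118 276.17290983]
```

View pics/laserw2.png

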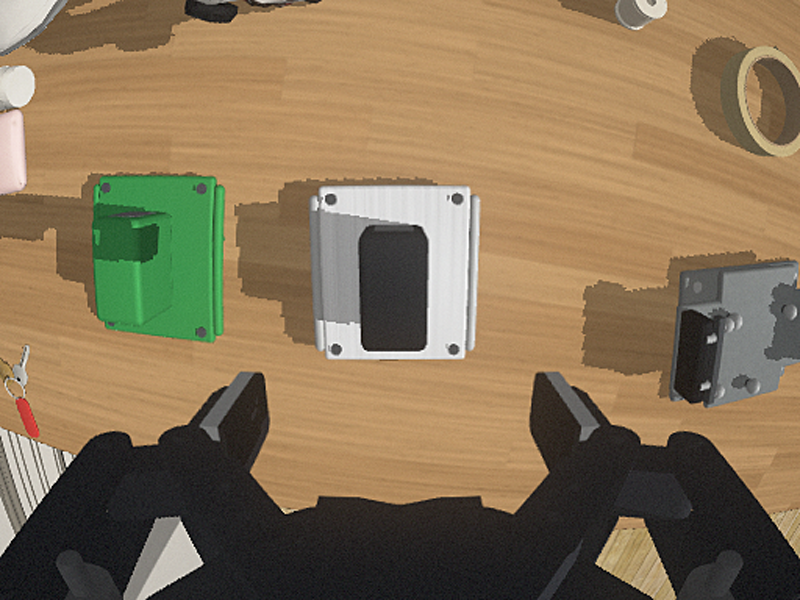

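```bash
sed -e 's/laser.pkl/laser2.pkl/' -e 's/\[(346.*369)\]/[(330,199),(457,199),(336,350),(454,350)]/' -e 's/330\*.64/300*.64/;s/400\*.64/393*.64/' las.py > las2.py; python3 las2.py; python3 - <<'E'
from h import *
import pickle
o,_=pickle.load(open("laser2.pkl","rb"))
print("front edge",[onz("wrist",(x*.64,y*.64),23,o).round(1) for x,y in[(326,359),(466,359)]],"back",[onz("wrist",(x*.64,y*.64),23,o).round(1) for x,y in[(320,187),(470,187)]])
c=np.array([502,175.3]);print(plan([*c,38],0.143,robot.get_obs()))
E
```

```text
[[551.  225.1]
 [563.  141.6]
 [445.8 209.6]
 [457.5 126.1]]
centre [504.34903795 175.60761225] yaw 0.14630430616807766 0.1410957806485267 106.50888686791392 84.36959010158617
[ 230  144   44   81 3292]
front edge [array([436.6, 215.8,  23. ]), array([450.8, 115.1,  23. ])] back [array([557.9, 232.6,  23. ]), array([571.8, 133.6,  23. ])]
(array([ -1. ,  -3.8, 152. ]), np.float64(-0.003), array([0.    , 0.0008, 0.0031]))Traceback (most recent call last):
  File "las2.py", line 14, in <module>
    Q=np.array([onz("wrist",(a,b),75,o)[:2] for a,b in zip(xs,ys)]).astype(np.float32);print("block",cv2.minAreaRect(Q))
                ~~~^^^^^^^^^^^^^^^^^^^^
  File "h.py", line 14, in onz
    o,d=ray(name,uv,obs=obs); return o+d*(z-o[2])/d[2]
        ~~~^^^^^^^^^^^^^^^^^
  File "h.py", line 5, in ray
    c=c or vision.get_calibration(name); u=np.array(uv,float)
           ~~~~~~~~~~~~~~~~~~~~~~^^^^^^
ValueError: time passes only in moves, steps and waits
```

```bash
python3 -m inch '[[-0.04,-0.13,0.6,0,0,-0.04,85],[0,0,0.8,0,0,0,85],[0,0,0.8,0,0,0,85],[0,0,0.8,0,0,0,85],[0,0,0.6,0,0,0,85],[0,0,0,0,0,0,85],[0,0,0,0,0,0,85]]'
python3 - <<'E'
from h import *
o=robot.get_obs();print(plan([502.2,175.3,34],0.143,o))
E
```

```text
t: 4.95
position: [501.6, 176.0, 82.1]
eef_rot: [0.997, 0.072, 0.0, -0.0]
wrist_force: [0.0, 1.1, 0.6]
opening: 85.1
finger_force: 0.0
(array([ 0.5,  0.7, 48.1]), np.float64(0.001), array([ 0.0001,  0.0006, -0.0007]))
```

Aligned, so I descend and grip.

```bash
python3 -m inch '[[0,0,0.5,0,0,0,85],[0,0,0.5,0,0,0,85],[0,0,0.4,0,0,0,85],[0,0,0.2,0,0,0,85],[0,0,0,0,0,0,85],[0,0,0,0,0,0,36],[0,0,0,0,0,0,36],[0,0,0,0,0,0,36],[0,0,0,0,0,0,36],[0,0,0,0,0,0,36],[0,0,0,0,0,0,36],[0,0,0,0,0,0,36]]' 70
```

```text
t: 6.15
position: [501.3, 176.0, 33.9]
eef_rot: [0.997, 0.072, 0.0, -0.0]
wrist_force: [-1.4, -1.0, 8.4]
opening: 39.1
finger_force: 69.4
```

```bash
python3 -m inch '[[0,0,-0.1,0,0,0,36],[0,0,-0.3,0,0,0,36],[0,0,-0.6,0,0,0,36],[0,0,-0.9,0,0,0,36],[0,0,-0.9,0,0,0,36],[0,0,-0.9,0,0,0,36],[0,0,-0.9,0,0,0,36],[0,0,-0.4,0,0,0,36],[0,0,0,0,0,0,36]]'
python3 - <<'E'
from h import *
import pickle
o=robot.get_obs();im=vision.get_image("wrist");pickle.dump((o,im),open("held.pkl","wb"))
print(o["wrist_force"],o["position"],R.from_quat(o["eef_rot"]).as_matrix().round(4).tolist(),yaw(o))
a=cv2.resize(im[:,:,::-1],(800,600),interpolation=cv2.INTER_CUBIC);cv2.imwrite("pics/held.png",a)
print(plan([500,-145.7,160],0.25,o))
E
```

```text
t: 7.05
position: [501.6, 176.1, 184.7]
eef_rot: [0.997, 0.072, 0.001, -0.0]
wrist_force: [-1.0, 0.3, -3.3]
opening: 39.4
finger_force: 70.7
[-1.02255494  0.32632959 -3.27056961] [501.64243425 176.131861   184.72226261] [[0.9897, 0.1431, 0.0024], [0.1431, -0.9897, 0.0009], [0.0025, -0.0005, -1.0]] 0.14357372590375236
(array([-47.7, 318.3,  24.4]), np.float64(-0.106), array([0.0004, 0.0026, 0.1064]))
```

View pics/held.png

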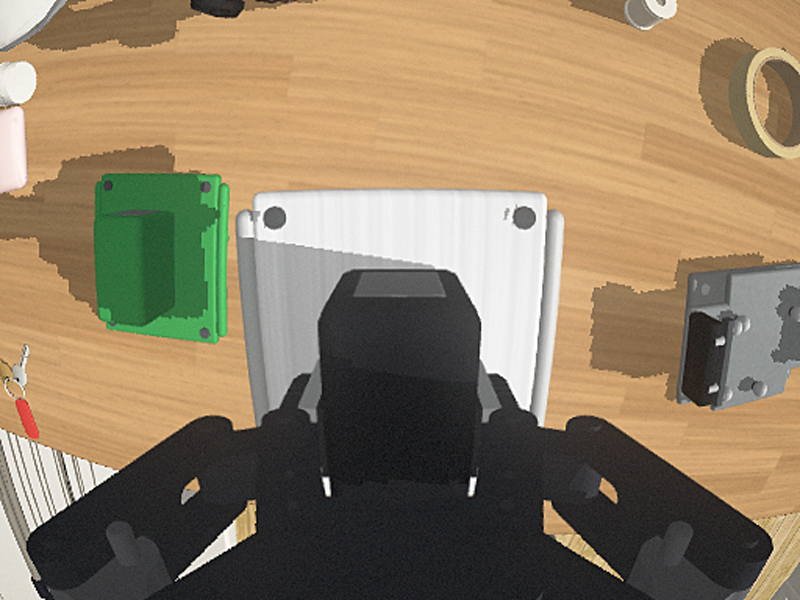

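The laser is held straight and level, with the back screw heads at (274,217) and (524,217). I'll measure the in-hand offset from them.

```bash
python3 - <<'E'
from h import *
import pickle
o,im=pickle.load(open("held.pkl","rb"));g=cv2.cvtColor(im,cv2.COLOR_RGB2GRAY)
for x,y in[(274,217),(524,217)]:
    u,v=int(x*.64),int(y*.64);r=9;w=g[v-r:v+r+1,u-r:u+r+1].astype(float);k=(w<110)*1.;yy,xx=np.mgrid[-r:r+1,-r:r+1]
    p=(u+(k*xx).sum()/k.sum(),v+(k*yy).sum()/k.sum())
    q=onz("wrist",p,o["position"][2]-10.9,o);print(p,R.from_quat(o["eef_rot"]).inv().apply(q-o["position"]).round(1))
yw=.25;c=np.array([500,-145.7]);t=c-0.9*np.array([np.cos(yw),np.sin(yw)])
d=np.array([*t,0])-o["position"];print("tool xy after turn",d[0]*np.cos(yw)+d[1]*np.sin(yw),d[0]*np.sin(yw)-d[1]*np.cos(yw))
E
```

```text
(np.float64(175.33333333333334), np.float64(138.88235294117646)) [ 56.  -43.1  11.1]
(np.float64(335.0194174757282), np.float64(138.5631067961165)) [56.2 41.6 11. ]
tool xy after turn -82.11385157026504 311.4205430913086
```

```bash
python3 -m inch '[[0,0,0,0,0,-0.66,36],[0,0,0,0,0,-0.66,36],[-0.1,0.4,0,0,0,0,36],[-0.23,0.8,0,0,0,0,36],[-0.23,0.9,0,0,0,0,36],[-0.23,0.9,0,0,0,0,36],[-0.23,0.9,0,0,0,0,36],[-0.23,0.9,0,0,0,0,36],[-0.23,0.9,0,0,0,0,36],[-0.23,0.9,0,0,0,0,36],[-0.23,0.9,0,0,0,0,36],[-0.23,0.9,0,0,0,0,36]]'
python3 -m inch '[[-0.23,0.9,0,0,0,0,36],[-0.23,0.9,0,0,0,0,36],[-0.1,0.4,0,0,0,0,36],[0,0,0,0,0,0,36],[0,0,0,0,0,0,36],[0,0,0,0,0,0,36]]'
cat > tgt.py <<'E'
from h import *
import sys
o=robot.get_obs();yw=.25;x=np.array([np.cos(yw),np.sin(yw)]);y=np.array([np.sin(yw),-np.cos(yw)])
t=np.array([500,-145.7])-0.9*x+0.75*y
print(o["position"],o["wrist_force"],o["opening"],plan([*t,float(sys.argv[1])],yw,o))
E
python3 tgt.py 100
```

```text
t: 8.3
position: [499.1, -86.3, 182.3]
eef_rot: [0.992, 0.123, -0.001, -0.0]
wrist_force: [0.0, 0.0, -2.8]
opening: 39.2
finger_force: 70.8
t: 8.9
position: [500.1, -151.3, 183.0]
eef_rot: [0.992, 0.125, -0.0, -0.0]
wrist_force: [-0.1, 0.4, -2.6]
opening: 39.3
finger_force: 70.9
[ 500.08449611 -151.30486326  183.03981673] [-0.09585928  0.35348896 -2.57218836] 39.26822353556657 (array([ 0.4, -4.6, 83. ]), np.float64(0.0), array([ 0.0006, -0.0003, -0.0004]))
```

```bash
python3 -m inch '[[0.01,-0.15,0.3,0,0,0,36],[0,0,0.6,0,0,0,36],[0,0,0.7,0,0,0,36],[0,0,0.6,0,0,0,36],[0,0,0.3,0,0,0,36],[0,0,0.1,0,0,0,36],[0,0,0,0,0,0,36],[0,0,0,0,0,0,36]]'
python3 tgt.py 80; python3 - <<'E'
from h import *
a=vision.get_image("top");s=vision.get_image("scene");o=robot.get_obs();w=vision.get_image("wrist")
r=lambda im,x,y,w,h,W=400:cv2.resize(im[y:y+h,x:x+w,::-1],(W,300),interpolation=cv2.INTER_CUBIC)
cv2.imwrite("pics/crop2.png",np.vstack([np.hstack([r(a,264,183,90,67),r(s,265,150,90,67)]),r(w,80,90,360,135,800)]))
E
```

```text
t: 9.7
position: [499.7, -147.9, 105.9]
eef_rot: [0.992, 0.124, 0.0, 0.0]
wrist_force: [-0.2, 0.2, -1.7]
opening: 38.9
finger_force: 70.9
[ 499.70440975 -147.919894    105.90295626] [-0.1972797   0.15554273 -1.7234516 ] 38.91055124696057 (array([-0.1, -1.3, 25.9]), np.float64(-0.001), array([-0.0004,  0.0008,  0.0005]))
```

View pics/crop2.png

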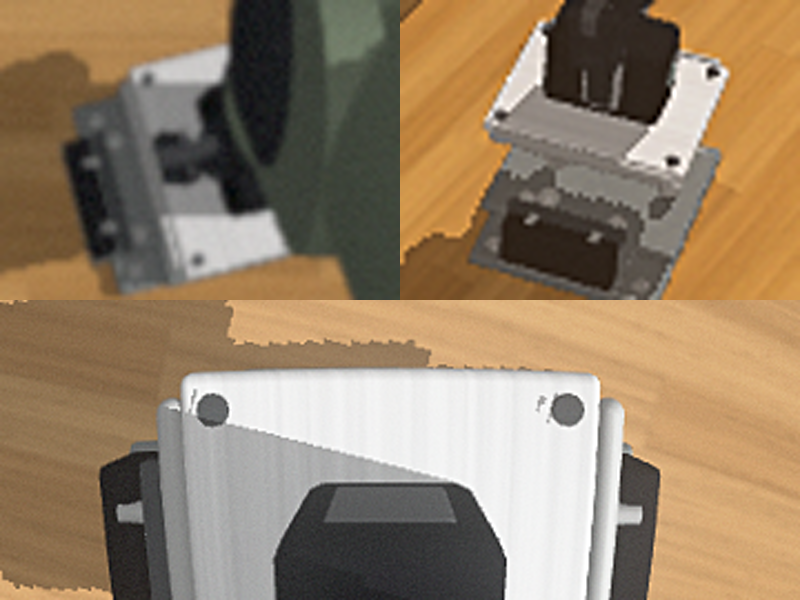

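```bash
python3 - <<'E'
from h import *
o=robot.get_obs()
def t(x,y,z):
    q=onz("wrist",(80+x*.45-.3,90+(y-300)*.45-.3),z,o);return R.from_quat(o["eef_rot"]).inv().apply(q-o["position"]).round(2)
for n,z,a,b in[("pins",50,(117,513),(642,513)),("housing",58,(100,468),(660,468)),("screws",95,(213,410),(568,410)),("rod ends",91,(160,410),(624,410))]:
    A,B=t(*a,z),t(*b,z);print(n,A,B,(A+B)[1]/2)
E
```

```text
pins [ 19.59 -90.5   55.86] [19.63 81.74 55.95] -4.380000000000003
housing [ 36.14 -91.48  47.88] [36.06 83.31 47.96] -4.085000000000001
screws [ 55.88 -42.88  10.92] [55.95 41.85 10.96] -0.5150000000000006
rod ends [ 56.06 -57.89  14.91] [56.19 57.71 14.97] -0.08999999999999986
```

The in-hand view shows the dock jaws' midline about 3.5 mm to tool -y of the plate's midline (the ball highlights were biased). I'll correct that and recheck.

```bash
python3 -m inch '[[0,-0.11,0.1,0,0,0,36],[0,0,0.1,0,0,0,36],[0,0,0,0,0,0,36],[0,0,0,0,0,0,36]]'
python3 - <<'E'
from h import *
import pickle
o=robot.get_obs();w=vision.get_image("wrist");pickle.dump((o,w),open("pre.pkl","wb"));print(o["position"],o["wrist_force"],R.from_quat(o["eef_rot"]).as_matrix()[:2,2])
cv2.imwrite("pics/crop3.png",cv2.resize(w[110:245,80:440,::-1],(800,300),interpolation=cv2.INTER_CUBIC))
E
```

```text
t: 10.25
position: [498.5, -144.8, 99.2]
eef_rot: [0.992, 0.124, -0.0, -0.0]
wrist_force: [0.4, 0.9, -2.1]
opening: 39.3
finger_force: 70.9
[ 498.45333926 -144.77934399   99.18681496] [ 0.36115573  0.92569669 -2.06426933] [-2.66695631e-04  4.83442786e-05]
```

View pics/crop3.png

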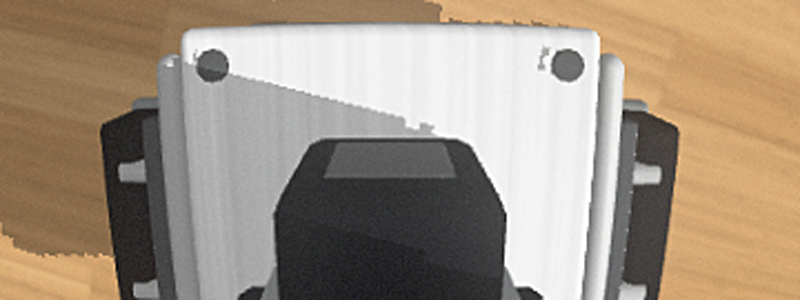

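Now the jaws are symmetric about the plate (housings 101/680, pins 118/662, plate mid 390). For x, I compare the jaw-pin midpoint with the ball centre from the first dock view.

```bash
python3 - <<'E'
from h import *
import pickle
o,_=pickle.load(open("dock.pkl","rb"))
p=np.mean([onz("wrist",(x*.64,y*.64),52,o) for x,y in[(292,245),(303,296),(503,217),(507,269)]],0)
b=[onz("wrist",(x*.64,y*.64),36,o) for x,y in[(351,231),(444,218),(408,306)]]
ctr=(b[0]+b[1])/2*(2/3)+b[2]/3
yw=.25;X=np.array([np.cos(yw),np.sin(yw),0])
print("pins",p,"balls",ctr,"pin x in dock",(p-ctr)@X)
o2,_=pickle.load(open("pre.pkl","rb"))
q=np.mean([onz("wrist",(80+x*.45,110+y*.45),52,o2) for x,y in[(130,172),(144,290),(650,172),(636,290)]],0)
print("pins now",q,"tool x",(q-o2["position"])@X)
E
```

```text
pins [ 499.17238725 -144.1326112    52.        ] balls [ 499.72540489 -144.33750955   36.        ] pin x in dock -0.4851329914977628
pins now [ 498.57918589 -144.40609385   52.        ] tool x 0.21427793212605362
```

```bash
python3 -m inch '[[0,0,0.15,0,0,0,36],[0,0,0.15,0,0,0,36],[0,0,0.1,0,0,0,36],[0,0,0.05,0,0,0,36],[0,0,0,0,0,0,36],[0,0,0,0,0,0,36]]'
python3 -m inch '[[0,0,0.04,0,0,0,36],[0,0,0.04,0,0,0,36],[0,0,0.04,0,0,0,36],[0,0,0,0,0,0,36]]'; python3 tgt.py 67
```

```text
t: 10.9
position: [498.6, -144.8, 85.8]
eef_rot: [0.992, 0.124, 0.0, 0.0]
wrist_force: [0.7, 0.4, -2.6]
opening: 39.3
finger_force: 70.9
t: 11.3
position: [498.5, -144.8, 82.0]
eef_rot: [0.992, 0.124, -0.0, -0.0]
wrist_force: [0.5, 0.1, -2.1]
opening: 39.4
finger_force: 70.9
[ 498.45412905 -144.77337433   82.04687655] [ 0.53767768  0.09842816 -2.13313254] 39.41439627733566 (array([ 0.4,  2. , 15. ]), np.float64(-0.001), array([ 0.0001, -0.0002,  0.0006]))
```

```bash
for i in 1 2 3; do python3 -m inch '[[0,0,0.04,0,0,0,36],[0,0,0.04,0,0,0,36],[0,0,0,0,0,0,36]]' | grep -E "pos|wrist|open"; done
```

```text
position: [498.5, -144.7, 79.6]
wrist_force: [-0.4, -0.7, -1.6]
opening: 39.3
position: [498.7, -144.7, 77.5]
wrist_force: [-1.1, 1.9, 4.3]
opening: 39.4
position: [499.0, -144.8, 75.3]
wrist_force: [1.5, 1.4, 2.2]
opening: 39.7
```

```bash
for i in 1 2 3; do python3 -m inch '[[0,0,0.04,0,0,0,36],[0,0,0,0,0,0,36]]' | grep -E "pos|eef|wrist|open"; done
```

```text
position: [498.9, -144.7, 73.9]
eef_rot: [0.992, 0.124, 0.0, 0.0]
wrist_force: [2.0, 1.2, 0.2]
opening: 39.3
position: [498.7, -144.7, 72.5]
eef_rot: [0.992, 0.124, 0.0, -0.0]
wrist_force: [2.3, 1.6, -1.5]
opening: 39.8
position: [498.4, -144.7, 71.1]
eef_rot: [0.992, 0.124, -0.0, -0.0]
wrist_force: [2.3, 1.3, -3.3]
opening: 39.4
```

```bash
for i in 1 2 3 4; do python3 -m inch '[[0,0,0.03,0,0,0,36],[0,0,0,0,0,0,36]]' | grep -E "pos|wrist"; done
```

```text
position: [498.2, -144.8, 70.2]
wrist_force: [2.1, 0.7, -6.5]
position: [498.2, -144.8, 69.3]
wrist_force: [1.9, 1.0, -6.8]
position: [498.2, -144.8, 68.4]
wrist_force: [0.9, 0.0, -11.1]
position: [498.2, -144.9, 67.6]
wrist_force: [-1.0, -0.6, -6.2]
```

```bash
for i in 1 2 3; do python3 -m inch '[[0,0,0.02,0,0,0,36],[0,0,0,0,0,0,36]]' | grep -E "pos|wrist"; done
```

```text
position: [498.1, -144.9, 67.3]
wrist_force: [-3.4, 0.2, 1.7]
position: [498.0, -144.9, 66.9]
wrist_force: [-8.3, 1.2, 11.2]
position: [498.1, -144.9, 66.8]
wrist_force: [-10.2, 2.6, 21.8]
```

Seated with a firm stop at z≈66.8, as predicted. I ease off, then release.

```bash
python3 -m inch '[[0,0,-0.03,0,0,0,36],[0,0,0,0,0,0,36]]' 20 | grep -E "pos|wrist|fing"; python3 -m inch '[[0,0,0,0,0,0,42],[0,0,0,0,0,0,46],[0,0,0,0,0,0,52],[0,0,0,0,0,0,58],[0,0,0,0,0,0,58],[0,0,0,0,0,0,58]]'
```

```text
position: [497.9, -144.8, 67.1]
wrist_force: [-7.3, 1.4, 7.3]
finger_force: 73.0
t: 15.0
position: [498.6, -144.8, 66.9]
eef_rot: [0.992, 0.124, 0.0, 0.0]
wrist_force: [-0.4, -0.1, -0.3]
opening: 57.9
finger_force: 0.0
```

Released cleanly. I rise and check.

```bash
python3 -m inch '[[0,0,-0.1,0,0,0,58],[0,0,-0.4,0,0,0,58],[0,0,-0.8,0,0,0,58],[0,0,-0.9,0,0,0,58],[0,0,-0.9,0,0,0,58],[0,0,-0.9,0,0,0,58],[0,0,-0.9,0,0,0,58],[0,0,-0.5,0,0,0,58],[0,0,0,0,0,0,58],[0,0,0,0,0,0,58]]'
python3 - <<'E'
from h import *
import pickle
o=robot.get_obs();w=vision.get_image("wrist");s=vision.get_image("scene");pickle.dump((o,w),open("end.pkl","wb"))
cv2.imwrite("pics/end.png",np.vstack([cv2.resize(w[100:250,80:440,::-1],(720,300),interpolation=cv2.INTER_CUBIC),cv2.resize(s[145:220,230:410,::-1],(720,300),interpolation=cv2.INTER_CUBIC)]))
E
```

```text
t: 16.0
position: [498.4, -144.8, 229.3]
eef_rot: [0.992, 0.124, 0.0, 0.0]
wrist_force: [-0.3, 0.4, -0.4]
opening: 57.9
finger_force: 0.0
```

View pics/end.png

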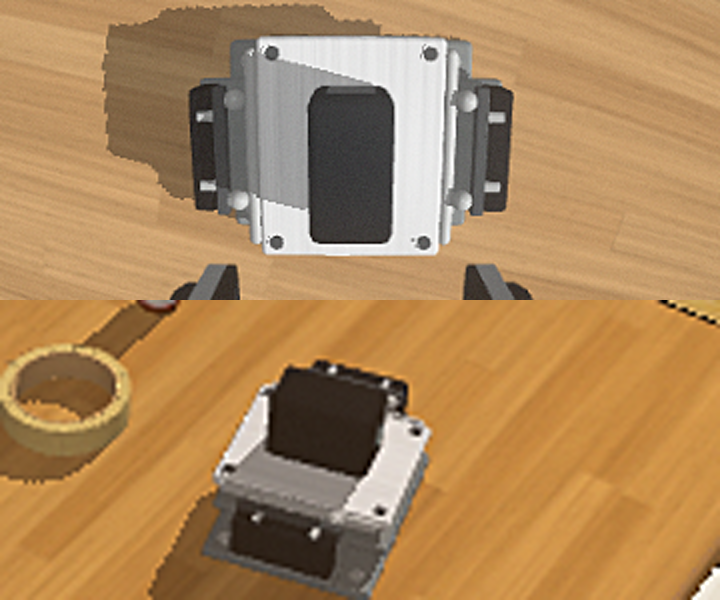

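The laser sits square and level, with jaw noses over both edges (234/239 left and 467/461 right) and its lens over the single-ball end. I hand it in.

```bash
python3 -c "
from station import order
print(order.finish_job())"
```

```text
the job is handed in; nothing more can be done
None
```

The line laser is on its dock with its lens over the single-ball end and both jaws appear snapped over its edges; it looks level in the final pictures, was let go cleanly after a push peaking at about 22 N, and the job was handed in at about 16 s.

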